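Index a weld turntable and clamp a section on it

TASK

Push the weld turntable round by its spokes until the yellow spoke points straight at the red index fin. Then take the red-brown square section from the sloping rack, lay it flat on the turntable between the two open blue jaws, its length along the jaws and its ends at the two white lines, and let go of it only once it is down. Finally swing the orange-balled turnbuckle lever over towards the section until both jaws grip it firmly, with the yellow spoke still at the fin, and leave the other loose things where they are.

Things in the scene. Friction and masses are not known exactly. Their poses are not given: they have to be found in the camera images.
- plinth: fixed blue round foot of the turntable, 220 mm across; origin on the table surface on the turntable's vertical axis, z up. On an arm 45 degrees clockwise (seen from above) of its x axis stands the red index fin, 6 mm thick, 178 to 200 mm from the axis, its top 85 mm above the table.
- index_mark (a point): point level with the spokes, 165 mm from the turntable's axis, in line with the red index fin; fixed to the plinth
- plate_centre (a point): centre of the top face of the turntable: a dark round plate 240 mm across, 16 mm thick, its top 75 mm above the table; it turns freely without end stops on a stiff greased bearing (2 N at a spoke moves it; it stays where it is left); same axes as bed
- yellow_spoke_end (a point): point on the yellow spoke's centre line, 5 mm inside its end, 165 mm from the axis. Four round spokes, 16 mm thick, 90 degrees apart, stick out level from the rim (120 to 170 mm from the axis), centre line 67 mm above the table, nothing under their outer ends but the fin's arm (top at 12 mm); one is yellow, three bare aluminium
- bed (a point): point on the plate's top where the middle of the section's underside belongs, 35 mm from the plate's axis; turns with it. x points outward along the jaws, away from the lever, z up; the yellow spoke stands 45 degrees clockwise (from above) of x. White lines cross the plate 58 mm to either side. Open jaws: inner faces at y + and - 31.5 mm, 60 mm long in x, 20 mm high
- jaw_left: blue steel jaw on the + y side of the bed; slides along y only, drawn in by the turnbuckle; its origin lies on the plate's top face on the plate's axis as long as the jaws are fully open
- jaw_right: blue steel jaw on the - y side of the bed, mirror image of the left; both draw in by the same amount
- tensioner (a joint): turnbuckle lying along the bed's y axis, turned by its lever, rad: 0 leaning 45 degrees outward, away from the bed, jaws open; 0.79 upright. Each jaw comes in 6 mm per rad, so a 50 mm section is gripped from about 1.1; stop at 1.3. Self-locking: stays where it is left; about 4 N at the ball turns it, 10 to 15 N there clamps firmly
- lever_ball (a point): centre of the orange ball, 24 mm across, on the end of the turnbuckle's 12 mm thick steel lever, 80 mm from the pivot
- lever_pivot (a point): point on the turnbuckle's axis in the lever's plane: 20 mm above the plate, 100 mm from the bed point in - x of the bed; the lever swings in the bed's x-z plane; same axes as bed
- square_section: red-brown primed square steel tube, 110 mm long (x axis), 50 by 50 mm, 4 mm wall, 0.5 to 0.8 kg; origin in the middle of its underside, z away from that face. It lies in one of the rack's two places, its x axis pointing up the slope; the other holds the bare angle section. Which is where varies.
- rack: fixed sloping rack, 250 mm wide (y), origin on the table under its middle; the wooden slope rises along its x axis at 35 degrees to the horizontal, a lip 24 mm high holds the sections at the bottom end; a 10 mm high rib in the middle. Its two places lie at y = + and - 55 mm.
- angle_section: bystander: bare aluminium angle, 110 mm long, 50 by 50 mm, in the other place of the rack; leave it
- spray_can: bystander: spray can, 66 mm across, 180 mm tall
- chipping_hammer: bystander: hammer 260 mm long, lying
- scratch_brush: bystander: brush 200 mm long, lying in front of the robot
- magnet_square: bystander: red welding square 120 mm, 20 mm thick, lying
- bar_clamp: bystander: steel bar clamp 200 mm long, lying
- offcut: bystander: dark steel plate 120 by 60 by 10 mm, lying
Things that resemble listed ones, but are neither listed nor needed, are in the scene too. Leave any green or pink look-alike of the square_section alone.

How it is judged:
By the outcome, as a careful person would: the job done as asked, in the order asked, and still so for the second after the job is handed in, with the robot touching nothing.
It also fails if it takes over 69 s, if anything falls off the work surface, if the arm or the gripper's body presses on something with over 40 N, if the wrist force passes 120 N, or if a joint passes its speed limit or range.

ROBOT

A 6-joint arm with a two-finger parallel gripper is mounted at the origin on the work surface. World frame = base frame: x ahead of the robot, y to its left, z up, the work surface at z = 0. Lengths are in mm, angles in degrees, forces in N, time in s.
With the tool pointing down it reaches from about 275 to 825 mm from the base axis. Payload 4.9 kg.
Tool frame: the origin (TCP) lies at the very end of the fingers, on their centre line; the grasp point (between the pads) lies robot.grip_point_offset behind it (robot.grip_point_offset is the distance from the TCP to the grasp point, in mm); z points along the fingers, y is the line along which they close (so a half turn about z gives the same grasp; the last joint's range is limited). The gripper opens to 85 mm and grips with 20 to 120 N. Pads are 22 mm wide; open, the fingers measure 114 mm over their backs; the gripper's body (76 mm by 85 mm) begins 54 mm behind the grasp point. The pads swing forward as they close: fully open they stand 13 mm farther back than shut.
Start: joints at [66.452, 18.69, -11.035, 60.275, 0, 82.311], TCP at [150.297, 529.083, 201.181] pointing down, gripper open.
Joint ranges: [-152.03, 152.03], [-55.5, 102.48], [-74.3, 77.21], [-110.64, 120.58], [-84.22, 78.4], [-180, 180]. Speed limits (degrees/s): [147.25, 147.25, 180, 180, 180, 180].

INTERFACE

Orientations are given as a 3x3 rotation matrix whose columns are the frame's x, y, z axes.
In Python, from cell import robot, viewer, boxes_of, tip_of gives the robot as it stands.
- The arm moves only by the shell command python3 -m inch 'ROWS' [FORCE]. ROWS is JSON, a list of rows, each a list of 5 numbers: the opening in per cent of the stroke, from 0 (shut) to 100 (fully open), then the shift along the tool's x, y, z in units of 40 mm (1.0 is 40 mm), then the turn about the tool's z in degrees. A call has 1 to 10 rows; each row shifts and turns the commanded pose from where the row before left it, along the tool's axes as they then stand; what a row does not reach is not made up. A row lasts 1/12 s, in which the tool goes at most 41.7 mm and 7.16 degrees, less where a joint would pass 70% of its speed; a pose out of reach is approached as far as the arm can. A call is refused whole if a number of a shift passes 1 or a number of a turn 7.16, either way. A call with a gripper value outside its range is refused whole. The fingers move at their own pace and stop on an object; FORCE is the grip in N (left out, the last holds). Time passes only in rows, so rows that do not move let the fingers close. It gives the time, the measured TCP pose, the force, the opening and the grip force at its end, in the units of the state.
- robot.read_state(): the state, without advancing time (a new reading comes with each control period).
- viewer.read_camera(name): name is "scene" or "top" or "wrist"; returns the picture (400x640x3 uint8, blue, green, red); there is no depth.
- viewer.calibration(name): a dict with "intrinsics" (3x3 intrinsics, pixels), "k1" (the pictures are not rectified: a ray, as slopes to the right and down, at radius r is drawn at 1 + k1 r^2 times it, then the intrinsics apply), "rvec" (rotation vector, rad) and "tvec" (3), from world to camera coordinates, as OpenCV has them. Camera axes: x right, y down, z forward; pixel columns grow to the right and rows downward; lengths in mm; the calibration is good to about 2 mm. A picture is of the moment at which its call begins: read the wrist's pose just before it. calibration takes no time and is no camera call; for the wrist camera it gives the pose at the moment of the call.
- robot.close_job(): hands the job in; it is judged then, once.
Trained networks look in the newest picture that a camera, given by its name, has taken for a name from the list of things; names that differ only in an ending like _2 or _b are one class to them, and where a whole thing is asked for, a point or a joint stands for the part that bears it (a point fixed in the world has none). Each returns a list of dicts, best first, with "p" (0 to 1); they miss things now and then, are a little off and sometimes report something else, mostly with a low value. They report only what shows in the picture. A call takes as long as a camera call. They do not tell look-alikes from the thing itself.
- boxes_of(camera, target): "location" ([column, row] as shares, 0 to 1, of the picture: columns of its width, rows of its height, amid what is visible of it).
- tip_of(camera, target): "location" ([column, row] as shares, 0 to 1, of the picture: columns of its width, rows of its height: a listed point, or the origin of a listed thing).
The state is a dict: "time": time; "qpos": joint angles; "qvel": joint speeds; "effort": joint torques, N m; "tcp_pos": TCP position; "eef_rot": TCP orientation; "ft_force": force on the tool from outside, world axes, zero at the start; "moment": the same for the moment, N m; "gripper_width": finger opening in mm; "grasp_force": force on a finger pad.
Only numpy, scipy, OpenCV 4.12 (cv2) and the standard library are available. Lean on these libraries where they do the work, as an engineer would, in place of code of your own. Each camera call takes 0.05 s, during which the arm holds its last target. There are 200 camera calls.

## Working session

There is one attempt and no reset: what is moved stays moved. The work goes in short steps, Python scripts to look and compute and a shell command to move; the robot and the scene stay as the last step left them, time stands still between calls to the robot, and variables do not carry over. Pictures are saved under pics/ and viewed, at most 10 in all, crops included, and the job is handed in when it is done.

```bash
ls; mkdir -p pics
cat > h.py <<'E'
import numpy as np, cv2
from cell import robot, viewer, boxes_of, tip_of
def ray(cam,px):
    c=viewer.calibration(cam);K=np.array(c['intrinsics'],float)
    d=cv2.undistortPoints(np.array([[px]],float),K,np.array([c['k1'],0,0,0.]))[0,0] if 0 else None
    u=(px[0]-K[0,2])/K[0,0];v=(px[1]-K[1,2])/K[1,1];rd=np.hypot(u,v);r=rd
    for _ in range(20): r=rd/(1+c['k1']*r*r)
    s=r/rd if rd>0 else 1
    R=cv2.Rodrigues(np.array(c['rvec'],float))[0];t=np.array(c['tvec'],float).ravel()
    return -R.T@t, R.T@np.array([u*s,v*s,1])
def onz(cam,px,z):
    o,d=ray(cam,px);return o+d*(z-o[2])/d[2]
def proj(cam,P):
    c=viewer.calibration(cam);K=np.array(c['intrinsics'],float)
    R=cv2.Rodrigues(np.array(c['rvec'],float))[0];q=R@np.array(P,float)+np.array(c['tvec'],float).ravel()
    u=q[:2]/q[2];u=u*(1+c['k1']*u@u);return K[:2,:2]@u+K[:2,2]
def tri(obs):
    A=np.zeros((3,3));b=np.zeros(3)
    for cam,px in obs:
        o,d=ray(cam,px);d/=np.linalg.norm(d);M=np.eye(3)-np.outer(d,d);A+=M;b+=M@o
    return np.linalg.solve(A,b)
def tip(cam,n,f=tip_of):
    return [(round(x['p'],2),np.round(np.array(x['location'])*[640,400],1)) for x in f(cam,n)[:3]]
E
python3 - <<'E'
from h import *
s=robot.read_state();print(s['time'],robot.grip_point_offset,np.round(s['eef_rot'],3).tolist())
for c in('scene','top'):
    cv2.imwrite(f'pics/{c}0.png',viewer.read_camera(c))
    for n in ['plinth','plate_centre','index_mark','yellow_spoke_end','lever_ball','lever_pivot','bed','square_section','rack','angle_section']:
        print(c,n,[(p,l.tolist()) for p,l in tip(c,n)])
    cc=viewer.calibration(c);R=cv2.Rodrigues(np.array(cc['rvec']))[0];print(-R.T@np.array(cc['tvec']).ravel())
E
```

```text
pics
0.0 18.700000000000003 [[-0.962, 0.273, -0.001], [0.273, 0.962, -0.002], [0.0, -0.002, -1.0]]
scene plinth [(0.84, [285.3, 229.3])]
scene plate_centre [(0.92, [283.4, 219.5]), (0.64, [295.6, 220.0]), (0.58, [304.0, 262.0])]
scene index_mark [(0.78, [229.4, 240.4])]
scene yellow_spoke_end [(0.8, [303.7, 257.4]), (0.49, [416.9, 186.6])]
scene lever_ball [(0.8, [246.6, 191.4]), (0.53, [165.1, 265.8])]
scene lever_pivot [(0.65, [262.5, 206.7])]
scene bed [(0.93, [292.9, 222.3])]
scene square_section [(0.96, [417.1, 158.2]), (0.63, [468.7, 191.0]), (0.58, [421.9, 187.3])]
scene rack [(0.88, [407.5, 208.8])]
scene angle_section [(0.81, [389.9, 194.0])]
[1266.50972401 -205.7503991   974.3969863 ]
top plinth [(0.81, [345.4, 199.0])]
top plate_centre [(0.79, [348.3, 199.5]), (0.56, [408.2, 268.9])]
top index_mark [(0.64, [389.3, 185.9]), (0.6, [351.0, 197.6]), (0.2, [298.6, 237.0])]
top yellow_spoke_end [(0.73, [331.7, 160.5])]
top lever_ball [(0.74, [434.5, 184.6]), (0.73, [377.8, 212.9])]
top lever_pivot [(0.74, [364.2, 207.6])]
top bed [(0.83, [339.6, 197.3])]
top square_section [(0.91, [182.6, 206.5]), (0.83, [210.7, 254.4]), (0.6, [225.9, 206.1])]
top rack [(0.81, [243.8, 197.7])]
top angle_section [(0.93, [252.3, 205.5])]
[ 443.58535077  -19.97218724 1465.38006992]
```

View pics/scene0.png

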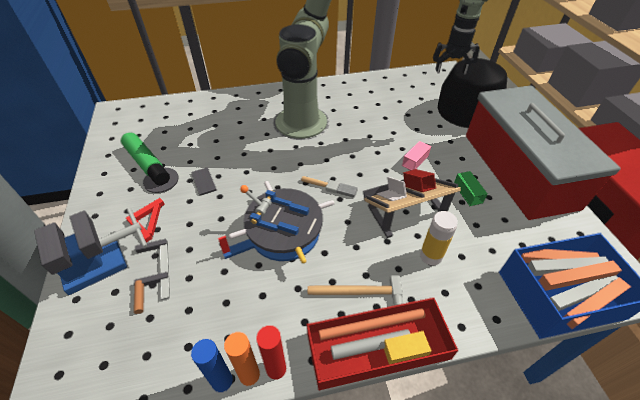

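View pics/top0.png

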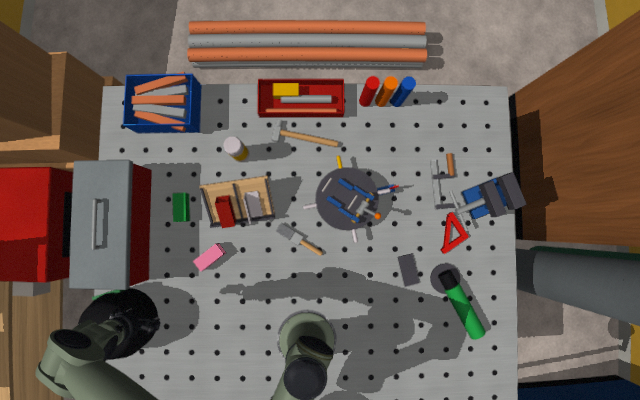

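The pictures show the red-brown section in the rack (top ~(225,210), scene ~(420,180)). The green block (top (181,207)) and pink block (top (208,257)) lie on the table and are look-alikes. The yellow spoke points away from the robot at top (339,161) and the fin is at (393,187). Next I'll measure and enlarge both areas.

Run:
```python
from h import *
P=lambda n,a,b:print(n,np.round(tri([('scene',a),('top',b)]),1))
P('plate',(283.4,219.5),(348.3,199.5));P('ball',(246.6,191.4),(377.8,212.9));P('pivot',(262.5,206.7),(364.2,207.6));P('bed',(292.9,222.3),(339.6,197.3))
P('sq',(421.9,187.3),(225.9,206.1));P('rack',(407.5,208.8),(243.8,197.7));P('ysp',(303.7,257.4),(339,159))
for n,px,z in [('plate',(348.3,199.5),75),('ysp',(338.5,157),67),('mark',(389.3,185.9),67),('rack',(243.8,197.7),0),('bed',(339.6,197.3),75),('ball',(377.8,212.9),152),('pivot',(364.2,207.6),95),('lines',(325,184),75)]: print('top',n,np.round(onz('top',px,z),1))
for n,px,z in [('plate',(283.4,219.5),75),('plinth',(285.3,229.3),0),('ysp',(303.7,257.4),67),('mark',(229.4,240.4),67),('rack',(407.5,208.8),0),('bed',(292.9,222.3),75)]: print('scene',n,np.round(onz('scene',px,z),1))
a=viewer.read_camera('top');b=viewer.read_camera('scene')
im=np.vstack([cv2.resize(a[140:260,170:410],(800,400),interpolation=3)[:, :],cv2.resize(b[140:280,205:485],(400,200),interpolation=3).repeat(1,0) if 0 else np.hstack([cv2.resize(b[150:275,205:345],(224,200)),cv2.resize(b[135:235,355:495],(280,200)),np.zeros((200,296,3),np.uint8)])])
cv2.imwrite('pics/c1.png',im)
```

```text
plate [ 540.2 -158.8   58.9]
ball [ 485.5 -253.9  150.3]
pivot [ 507.1 -214.4   95.5]
bed [ 549.1 -128.9   47.9]
sq [516.1 301.8  73.2]
rack [552.1 246.   20.6]
ysp [ 694.3 -124.3   70.3]
top plate [ 538.6 -159.8   75. ]
top ysp [ 702.2 -125.1   67. ]
top mark [ 590.5 -318.2   67. ]
top rack [552.6 246.9   0. ]
top bed [ 547.1 -127.1   75. ]
top ball [ 485.1 -256.8  152. ]
top pivot [ 506.8 -216.6   95. ]
top lines [597.6 -72.4  75. ]
scene plate [ 553.6 -157.    75. ]
scene plinth [ 534.8 -153.1    0. ]
scene ysp [ 692.8 -121.7   67. ]
scene mark [ 590.1 -321.3   67. ]
scene rack [537.2 258.9   0. ]
scene bed [ 570.2 -130.9   75. ]
```

View pics/c1.png

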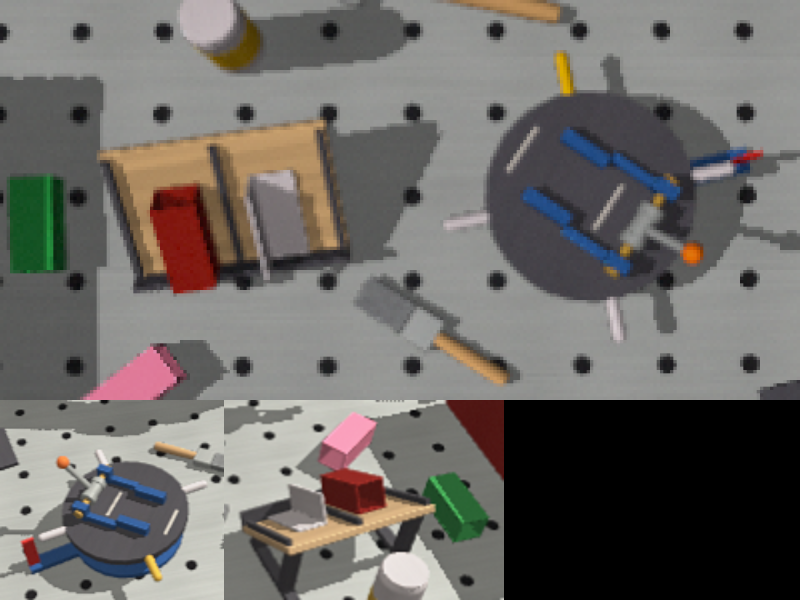

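The candidates in the crop are red-brown at (185,240), lying in the rack's left place, green at (35,222) on the table, and pink at (130,370) on the table. Only the first is primed red-brown and in the rack, so it's the one. The yellow spoke is at about +12° and the fin at about −72°, so the table has to turn about 84° clockwise. I'll move above the yellow spoke first.

```bash
cat >> h.py <<'E'
def go(p,yaw=None):
    s=robot.read_state();R=np.array(s['eef_rot']);d=R.T@(np.array(p)-s['tcp_pos'])/40
    y=np.degrees(np.arctan2(R[1,1],R[0,1]));print('t',round(s['time'],2),'tcp',np.round(s['tcp_pos'],1),'yawy',round(y,1),'units',np.round(d,2),'|u|',round(np.linalg.norm(d),2),'turn',None if yaw is None else round(y-yaw,1))
E
python3 -m inch '[[100,-0.8,-0.56,-0.2,0],[100,-0.8,-0.56,-0.2,0],[100,-0.8,-0.56,-0.2,0],[100,-0.8,-0.56,-0.2,0],[100,-0.8,-0.56,-0.2,0],[100,-0.8,-0.56,-0.2,0],[100,-0.8,-0.56,-0.2,0],[100,-0.8,-0.56,-0.2,0],[100,-0.8,-0.56,-0.2,0],[100,-0.8,-0.56,-0.2,0]]'
python3 -m inch '[[100,-0.82,-0.57,0,0],[100,-0.82,-0.57,0,0],[100,-0.82,-0.57,0,0],[100,-0.82,-0.57,0,0],[100,-0.82,-0.57,0,0],[100,-0.82,-0.57,0,0],[100,-0.82,-0.57,0,0],[100,-0.82,-0.57,0,0],[100,-0.82,-0.57,0,0]]'
python3 -m inch '[[100,0,0,0,-7],[100,0,0,0,-7],[100,0,0,0,-7],[100,0,0,0,-7],[100,0,0,0,0],[100,0,0,0,0]]'
python3 -c "
from h import *
go((683,-128,200),102)
im=viewer.read_camera('wrist');cv2.imwrite('pics/w1.png',im)
for n in ['plate_centre','index_mark','yellow_spoke_end','lever_ball','lever_pivot','bed']:print(n,tip('wrist',n),)
for n,z in [('plate_centre',75),('yellow_spoke_end',67),('index_mark',67),('bed',75)]:
  t=tip('wrist',n)
  if t: print(n,np.round(onz('wrist',t[0][1],z),1))
"
```

```text
time: 2.03
tcp_pos: [397.8, 224.5, 281.9]
eef_rot: [[-0.962, 0.273, 0.001], [0.273, 0.962, 0.0], [-0.001, 0.001, -1.0]]
ft_force: [0.6, 0.8, -0.0]
gripper_width: 84.8
grasp_force: 0.0
time: 2.78
tcp_pos: [625.7, -53.7, 281.2]
eef_rot: [[-0.962, 0.274, 0.0], [0.274, 0.962, 0.0], [-0.0, 0.0, -1.0]]
ft_force: [1.1, 0.8, -0.1]
gripper_width: 85.5
grasp_force: 0.0
time: 3.28
tcp_pos: [624.8, -51.9, 281.1]
eef_rot: [[-0.978, -0.207, -0.0], [-0.207, 0.978, 0.0], [0.0, 0.0, -1.0]]
ft_force: [-0.5, 0.3, 0.0]
gripper_width: 85.1
grasp_force: 0.0
t 3.28 tcp [624.8 -51.9 281.1] yawy 102.0 units [-1.03 -2.16  2.03] |u| 3.14 turn -0.0
plate_centre [(0.86, array([230.8,  63.5]))]
index_mark [(0.75, array([78.3, 70.6]))]
yellow_spoke_end [(0.91, array([241.5, 217.9])), (0.18, array([77.1, 69.5]))]
lever_ball []
lever_pivot [(0.74, array([176.9,  10.1]))]
bed [(0.77, array([257.6,  92.3]))]
plate_centre [ 546.  -156.3   75. ]
yellow_spoke_end [ 709.4 -121.6   67. ]
index_mark [ 584.8 -313.6   67. ]
bed [ 568.  -125.3   75. ]
```

View pics/w1.png

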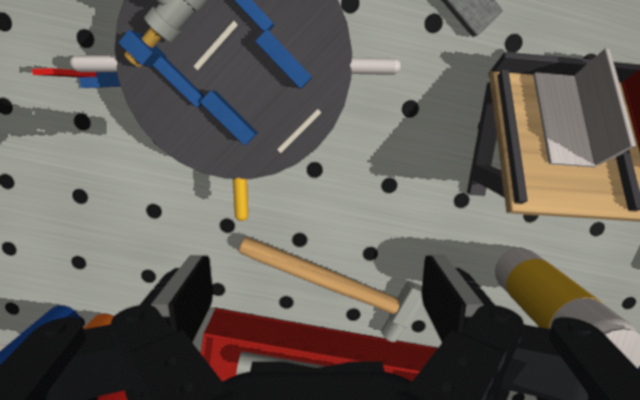

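```bash
python3 -c "
from h import *
L=onz('wrist',(71,64),67);R=onz('wrist',(401,67),67);Y=onz('wrist',(241,220),67);F1=onz('wrist',(32,71),85);F2=onz('wrist',(80,73),85)
print(L,R,np.linalg.norm(L-R));c=(L+R)/2;print(c);d=R-L;print(np.degrees(np.arctan2(d[1],d[0]))-90)
for p in(Y,F1,F2):
  v=(p-c)[:2];print(p,np.hypot(*v),np.degrees(np.arctan2(v[1],v[0])))
for p,z in [((116,60),75),((352,70),75),((236,178),75)]:print(onz('wrist',p,z))
"
```

```text
[ 579.69118969 -321.5464713    67.        ] [512.51448046  13.13065489  67.        ] 341.35244111479193
[ 546.10283507 -154.2079082    67.        ]
11.34964536400345
[ 712.0362988  -121.78299374   67.        ] 169.07184703953808 11.056790208325056
[ 593.05687323 -348.8324537    85.        ] 200.20837996572646 -76.43632577412212
[ 585.36608731 -300.36135627   85.        ] 151.33549933680803 -74.96286169860505
[ 566.1738121  -270.79159685   75.        ]
[526.71642671 -36.00483035  75.        ]
[ 661.75905397 -133.37917582   75.        ]
```

```bash
python3 -m inch '[[70,-0.43,-0.72,0.2,0],[70,-0.43,-0.72,0.6,0],[70,-0.43,-0.72,0.6,0],[70,0,0,1,0],[70,0,0,1,0],[70,0,0,0.9,0],[70,0,0,0.8,0],[70,0,0,0.6,0],[70,0,0,0.1,0],[70,0,0,0,0]]' 20
python3 -m inch '[[20,0,0,0,0],[20,0,0,0,0],[10,0,0,0,0],[10,0,0,0,0],[10,0,0,0,0],[10,0,0,0,0]]' 20
python3 -c "
from h import *
go((693,-126,50),101.2)
r=147
for t in (7,5):
  a=np.radians(t);print(t,r*np.sin(a)/40,r*(1-np.cos(a))/40)"
```

```text
time: 4.67
tcp_pos: [691.7, -125.0, 47.1]
eef_rot: [[-0.978, -0.21, -0.004], [-0.21, 0.978, 0.001], [0.004, 0.002, -1.0]]
ft_force: [0.2, 0.1, 0.2]
gripper_width: 60.1
grasp_force: 0.0
time: 5.17
tcp_pos: [693.8, -125.6, 50.0]
eef_rot: [[-0.978, -0.21, 0.001], [-0.21, 0.978, -0.0], [-0.001, -0.001, -1.0]]
ft_force: [-0.9, 0.1, 0.1]
gripper_width: 8.6
grasp_force: 0.0
t 5.17 tcp [ 693.8 -125.6   50. ] yawy 102.1 units [ 0.02 -0.01  0.  ] |u| 0.02 turn 0.9
7 0.44786983701391697 0.027392892718141715
5 0.32029735459764375 0.013984484512835122
```

```bash
python3 -c "
from h import *
a=viewer.read_camera('wrist');b=viewer.read_camera('scene')[140:300,200:400]
cv2.imwrite('pics/w2.png',np.hstack([cv2.resize(a,(480,300)),cv2.resize(b,(320,300))]))"
```

```text
(no output)
```

View pics/w2.png

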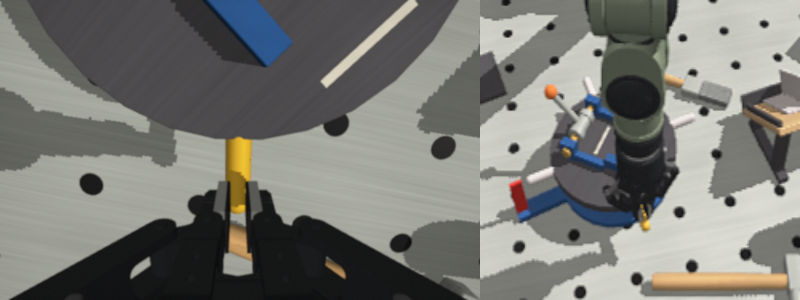

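The wrist view shows the yellow spoke lying between the two pads, its end at about (237,210). I'll close fully to see whether they bear on it.

```bash
python3 -m inch '[[0,0,0,0,0],[0,0,0,0,0],[0,0,0,0,0]]' 20
python3 -c "
from h import *
for p in [(0.494,),]: pass
for r in (160,170): print(r,[np.round(proj('wrist',(546+r*np.cos(a),-155+r*np.sin(a),67)),0) for a in [np.radians(11.2)]])
s=robot.read_state();R=np.array(s['eef_rot']);t=np.array(s['tcp_pos'])
print(proj('wrist',t),proj('wrist',t-18.7*R[:,2]),proj('wrist',t-18.7*R[:,2]+8*R[:,1]))
print(tip('wrist','yellow_spoke_end'),tip('wrist','yellow_spoke_end',boxes_of))
b=viewer.read_camera('wrist')[140:300,220:420]
cv2.imwrite('pics/w3.png',cv2.resize(b,(800,600),interpolation=2))"
```

```text
time: 5.52
tcp_pos: [693.3, -125.5, 49.1]
eef_rot: [[-0.978, -0.21, -0.0], [-0.21, 0.978, 0.0], [0.0, 0.0, -1.0]]
ft_force: [-1.0, -0.8, 0.1]
gripper_width: 0.0
grasp_force: 0.0
160 [array([314., 267.])]
170 [array([314., 285.])]
[315.53185619 233.72641661] [315.40175748 248.82911503] [332.39727346 248.82510132]
[(0.94, array([315.7, 274.7]))] [(0.8, array([319.1,  74.4]))]
```

View pics/w3.png

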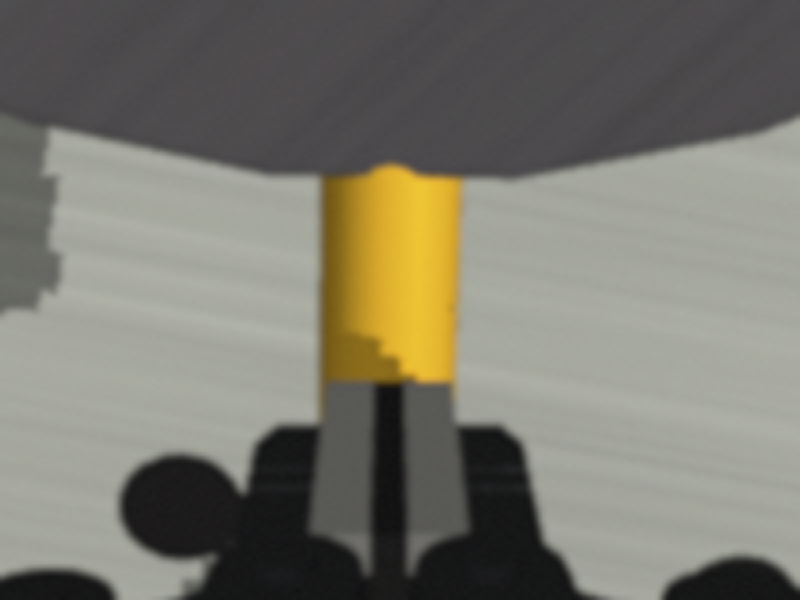

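The pads closed fully without meeting the spoke, so closing on it doesn't register. I'll reopen and push tangentially with a finger.

```bash
python3 -m inch '[[50,0,0,0,0],[50,0,0,0,0],[50,0,0,0,0],[50,0,0,0,0]]' 20
python3 -m inch '[[50,0,-0.3,0,0],[50,0,-0.3,0,0],[50,0,-0.3,0,0],[50,0,-0.2,0,0],[50,0,0,0,0]]' 20
python3 -c "
from h import *
a=viewer.read_camera('wrist');t=tip('wrist','yellow_spoke_end');print(t, [onz('wrist',x[1],67) for x in t])
b=viewer.read_camera('scene');print(tip('scene','yellow_spoke_end'))
cv2.imwrite('pics/w4.png',np.hstack([a[100:350,170:470],cv2.resize(b[190:290,240:360],(300,250))]))"
```

```text
time: 6.0
tcp_pos: [693.4, -125.5, 49.2]
eef_rot: [[-0.978, -0.21, -0.0], [-0.21, 0.978, 0.0], [0.0, 0.0, -1.0]]
ft_force: [-0.3, -0.9, 1.0]
gripper_width: 42.5
grasp_force: 0.0
time: 6.42
tcp_pos: [703.1, -171.7, 49.1]
eef_rot: [[-0.978, -0.207, 0.001], [-0.207, 0.978, -0.001], [-0.001, -0.001, -1.0]]
ft_force: [-0.2, 1.2, -0.4]
gripper_width: 42.8
grasp_force: 0.0
[(0.89, array([410.6, 276.3]))] [array([ 707.44306859, -121.07998098,   67.        ])]
[(0.67, array([303.8, 262.8]))]
```

View pics/w4.png

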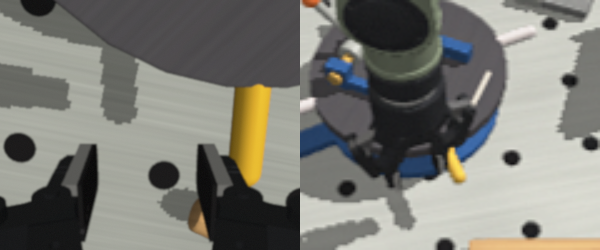

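The spoke stayed at (410,276) while the right finger passed over it, so the fingertips seem to sit higher than I assumed. I'll straddle it again lower down and close.

```bash
python3 -m inch '[[50,0,0,-0.8,0],[50,0,0.6,-0.3,0],[50,0,0.5,0.2,0],[50,0,0.07,0.8,0],[50,0,0,0.5,0],[50,0,0,0.2,0],[50,0,0,0,0]]' 20
python3 -m inch '[[10,0,0,0,0],[0,0,0,0,0],[0,0,0,0,0],[0,0,0,0,0],[0,0,0,0,0]]' 20
python3 -c "
from h import *
s=robot.read_state();t=np.array(s['tcp_pos']);R=np.array(s['eef_rot']);print(proj('scene',t),proj('scene',t-60*R[:,2]),proj('scene',(706,-122,67)))"
```

```text
time: 7.2
tcp_pos: [690.7, -121.6, 22.7]
eef_rot: [[-0.977, -0.211, -0.005], [-0.211, 0.977, 0.001], [0.004, 0.002, -1.0]]
ft_force: [-0.2, 0.5, -0.2]
gripper_width: 42.4
grasp_force: 0.0
time: 7.62
tcp_pos: [694.1, -123.6, 26.9]
eef_rot: [[-0.978, -0.21, 0.003], [-0.21, 0.978, -0.001], [-0.003, -0.002, -1.0]]
ft_force: [0.4, -1.3, 4.4]
gripper_width: 15.1
grasp_force: 21.7
[303.51220854 265.50430243] [302.91281535 253.94636826] [304.48252956 261.39047638]
```

Gripped at 15 mm: the spoke is held. The fingertips end about 30 mm short of the nominal TCP, which I'll allow for from here. Now I'll swing it clockwise.

```bash
python3 -m inch '[[0,0.014,-0.33,0,5],[0,0.014,-0.33,0,5],[0,0.014,-0.33,0,5],[0,0.014,-0.33,0,5],[0,0.014,-0.33,0,5],[0,0.014,-0.33,0,5],[0,0.014,-0.33,0,5],[0,0.014,-0.33,0,5]]' 20
python3 -m inch '[[0,0.014,-0.33,0,5],[0,0.014,-0.33,0,5],[0,0.014,-0.33,0,5],[0,0.014,-0.33,0,5],[0,0.014,-0.33,0,5],[0,0.014,-0.33,0,5],[0,0.014,-0.33,0,5],[0,0.014,-0.33,0,5],[0,0,0,0,0],[0,0,0,0,0]]' 20
python3 -c "
from h import *
go((546,-155,27))
viewer.read_camera('wrist')
for n in ['plate_centre','index_mark','yellow_spoke_end','bed','plinth']:
  t=tip('wrist',n);print(n,t)
  if t: print(np.round(onz('wrist',t[0][1],{'plate_centre':75,'bed':75,'plinth':0}.get(n,67)),1))
c=np.array([546,-155]);print(np.degrees(np.arctan2(*(np.array(robot.read_state()['tcp_pos'])[:2]-c)[::-1])))
"
```

```text
time: 8.28
tcp_pos: [680.0, -225.7, 26.9]
eef_rot: [[-0.883, 0.47, 0.003], [0.47, 0.883, 0.0], [-0.002, 0.002, -1.0]]
ft_force: [-0.6, 1.6, 6.4]
gripper_width: 14.8
grasp_force: 21.9
time: 9.12
tcp_pos: [601.9, -296.2, 26.9]
eef_rot: [[-0.376, 0.927, 0.001], [0.927, 0.376, -0.001], [-0.002, 0.001, -1.0]]
ft_force: [-1.0, -0.4, 5.6]
gripper_width: 15.1
grasp_force: 21.9
t 9.12 tcp [ 601.9 -296.2   26.9] yawy 22.1 units [ 3.8   0.03 -0.01] |u| 3.8 turn None
plate_centre []
index_mark [(0.91, array([262. , 293.4]))]
[ 585.1 -313.7   67. ]
yellow_spoke_end [(0.61, array([314.6, 299.7]))]
[ 606.8 -308.1   67. ]
bed []
plinth []
-68.13873893841445
```

```bash
python3 -m inch '[[0,0.009,-0.257,0,3.9],[0,0.009,-0.257,0,3.9],[0,0,0,0,0],[0,0,0,0,0]]' 20
python3 -c "
from h import *
im=viewer.read_camera('wrist')
for n in ['index_mark','yellow_spoke_end']:
  t=tip('wrist',n);print(n,t)
  if t: print(np.round(onz('wrist',t[0][1],67),1))
c=np.array([546,-155]);t=np.array(robot.read_state()['tcp_pos'])[:2]-c;print(np.degrees(np.arctan2(*t[::-1])))
cv2.imwrite('pics/w5.png',cv2.resize(im[170:400,200:440],(624,598),interpolation=2))
for r in(178,200):print(r,proj('wrist',(546+r*np.cos(np.radians(-76)),-155+r*np.sin(np.radians(-76)),85)))
"
```

```text
time: 9.75
tcp_pos: [582.6, -302.5, 26.9]
eef_rot: [[-0.247, 0.969, 0.001], [0.969, 0.247, -0.002], [-0.002, 0.001, -1.0]]
ft_force: [-2.1, -0.4, 6.4]
gripper_width: 15.0
grasp_force: 21.9
index_mark [(0.74, array([314.1, 298.2]))]
[ 585.1 -314.3   67. ]
yellow_spoke_end [(0.71, array([317.3, 301.2]))]
[ 586.8 -315.4   67. ]
-75.93511020181602
178 [315.21104716 355.20699731]
200 [314.96423412 399.58102845]
```

View pics/w5.png

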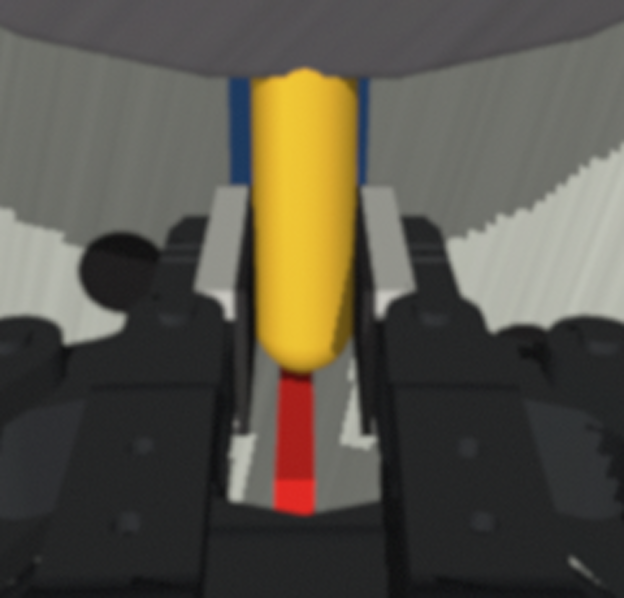

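The fin sits centred behind the spoke end (about 297 against 301 px in the crop), within about 0.4°. I'll nudge that, release, rise, and work out the real fingertip height.

```bash
python3 -c "
from h import *
s=robot.read_state();t=np.array(s['tcp_pos']);R=np.array(s['eef_rot']);o,d=ray('wrist',(320,200));print('cam in tool',R.T@(o-t),'axis',R.T@d)
for px in ((200+248/2.6,170+185/2.6),(200+362/2.6,170+185/2.6)):
  o,d=ray('wrist',px);a=R.T@(o-t);b=R.T@d
  for x in (11,0,-5):
    k=(x-a[0])/b[0];print(x,np.round(a+k*b,1))
"
python3 -m inch '[[0,0,-0.025,0,0.4],[0,0,0,0,0],[20,0,0,0,0],[40,0,0,0,0],[60,0,0,0,0],[60,0,0,-0.5,0],[60,0,0,-1,0],[60,0,0,-1,0],[60,0,0,-1,0],[60,0,0,-1,0]]' 20
python3 -m inch '[[100,0.5,0,-0.9,0],[100,0.5,0,-0.4,0],[100,0,0,0,0],[100,0,0,0,0]]'
python3 -c "
from h import *
go((546,-155,250))
viewer.read_camera('wrist')
for n in ['plate_centre','index_mark','yellow_spoke_end','bed','lever_pivot','lever_ball']:
  t=tip('wrist',n);print(n,t)
  if t: print(np.round(onz('wrist',t[0][1],{'plate_centre':75,'bed':75,'plinth':0,'lever_pivot':95,'lever_ball':152}.get(n,67)),1))
"
```

```text
cam in tool [  71.78270147    0.37555235 -173.21050683] axis [-0.29022468  0.00861356  0.95702266]
11 [ 11.   -8.8 -33. ]
0 [  0.  -10.4  -7.6]
-5 [ -5.  -11.2   3.9]
11 [ 11.    9.8 -33. ]
0 [ 0.  11.6 -7.6]
-5 [-5.  12.3  3.9]
time: 10.73
tcp_pos: [581.0, -301.2, 206.6]
eef_rot: [[-0.241, 0.971, -0.001], [0.971, 0.241, 0.001], [0.001, -0.001, -1.0]]
ft_force: [0.8, 0.5, -0.3]
gripper_width: 51.1
grasp_force: 0.0
time: 11.07
tcp_pos: [572.4, -262.5, 258.3]
eef_rot: [[-0.242, 0.97, 0.002], [0.97, 0.242, -0.001], [-0.002, 0.002, -1.0]]
ft_force: [-0.6, 0.1, -0.6]
gripper_width: 85.6
grasp_force: 0.0
t 11.07 tcp [ 572.4 -262.5  258.3] yawy 14.0 units [2.77 0.01 0.2 ] |u| 2.77 turn None
plate_centre [(0.9, array([316.,  48.]))]
[ 543.7 -154.8   75. ]
index_mark [(0.71, array([316.6, 212.5]))]
[ 583.1 -312.9   67. ]
yellow_spoke_end [(0.86, array([315.6, 211.5]))]
[ 581.7 -312.    67. ]
bed [(0.63, array([341.8,  76.2]))]
[ 573.  -173.3   75. ]
lever_pivot [(0.29, array([341.8,  78.8]))]
[ 572.7 -176.6   95. ]
lever_ball []
```

Yellow spoke and fin agree within 0.5°. Next is the rack.

```bash
python3 -m inch '[[100,0.99,0.15,0,0],[100,0.99,0.15,0,0],[100,0.99,0.15,0,0],[100,0.99,0.15,0,0],[100,0.99,0.15,0,0],[100,0.99,0.15,0,0],[100,0.99,0.15,0,0]]'
python3 -m inch '[[100,0.99,0.15,0,0],[100,0.99,0.15,0,0],[100,0.99,0.15,0,0],[100,0.99,0.15,0,0],[100,0.99,0.15,0,0],[100,0.99,0.15,0,0],[100,0.99,0.15,0,0]]'
python3 -m inch '[[100,0,0,0,-7.1],[100,0,0,0,-7.1],[100,0,0,0,-7.1],[100,0,0,0,-7.1],[100,0,0,0,-7.1],[100,0,0,0,-7.1],[100,0,0,0,-7.1],[100,0,0,0,-7.1],[100,0,0,0,-7.1]]'
python3 -m inch '[[100,0,0,0,-7.1],[100,0,0,0,-7.1],[100,0,0,0,-7.1],[100,0,0,0,0],[100,0,0,0,0]]'
python3 -c "
from h import *
go((530,300,200),99)
im=viewer.read_camera('wrist');cv2.imwrite('pics/w6.png',im)
for n in ['square_section','rack','angle_section']:
  print(n,tip('wrist',n),tip('wrist',n,boxes_of))
"
```

```text
time: 12.0
tcp_pos: [545.3, 17.8, 256.7]
eef_rot: [[-0.24, 0.971, -0.001], [0.971, 0.24, 0.0], [0.0, -0.001, -1.0]]
ft_force: [1.0, 0.0, -0.3]
gripper_width: 85.4
grasp_force: 0.0
time: 12.58
tcp_pos: [519.4, 297.1, 256.6]
eef_rot: [[-0.241, 0.971, -0.001], [0.971, 0.241, -0.0], [-0.0, -0.001, -1.0]]
ft_force: [0.7, -0.1, 0.8]
gripper_width: 85.7
grasp_force: 0.0
time: 13.33
tcp_pos: [519.9, 295.2, 256.5]
eef_rot: [[-0.979, 0.205, -0.001], [0.205, 0.979, -0.0], [0.001, -0.001, -1.0]]
ft_force: [-1.0, -0.5, -0.2]
gripper_width: 85.1
grasp_force: 0.0
time: 13.75
tcp_pos: [519.9, 295.2, 256.6]
eef_rot: [[-0.988, -0.155, -0.001], [-0.155, 0.988, -0.0], [0.001, -0.0, -1.0]]
ft_force: [-0.2, 0.1, -0.1]
gripper_width: 85.1
grasp_force: 0.0
t 13.75 tcp [519.9 295.2 256.6] yawy 98.9 units [-0.27  0.08  1.42] |u| 1.44 turn -0.1
square_section [(0.68, array([470. , 173.9])), (0.64, array([324.9, 160.4]))] [(0.96, array([398.2,  11.7])), (0.92, array([327.5, 145. ])), (0.71, array([480.3, 178.9]))]
rack [(0.8, array([280.8, 171.7]))] [(0.68, array([269.3, 195.2]))]
angle_section [(0.76, array([223. , 154.1]))] [(0.71, array([224.2, 155.2]))]
```

View pics/w6.png

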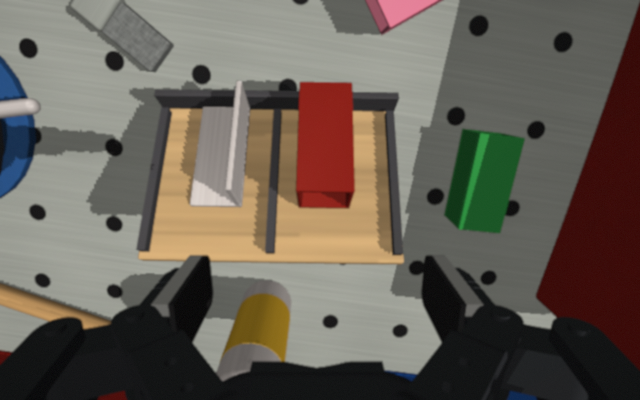

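The red section's top face spans (299,83) to (352,83) at the lip end and (297,190) to (354,190) uphill, square to the gripper. I'll fit its pose.

```bash
python3 -c "
from h import *
from scipy.optimize import least_squares
L=np.array([[-55,-25,50],[-55,25,50],[55,-25,50],[55,25,50],[55,-25,0],[55,25,0]],float)
I=np.array([[299,83],[352,83],[297,190],[354,190],[299,206],[351,207]],float)
def pose(q):
  c,s=np.cos(q[3]),np.sin(q[3]);p=q[4]
  Rz=np.array([[c,-s,0],[s,c,0],[0,0,1]]);Ry=np.array([[np.cos(p),0,-np.sin(p)],[0,1,0],[np.sin(p),0,np.cos(p)]])
  return L@(Rz@Ry).T+q[:3],Rz@Ry
f=lambda q:np.concatenate([(np.array([proj('wrist',P) for P in pose(q)[0]])-I).ravel()])
for fix in (1,0):
  g=(lambda q:f([*q[:4],np.radians(35)])) if fix else f
  r=least_squares(g,[530,300,90,.15,.6]);q=r.x
  if fix:q[4]=np.radians(35)
  R=pose(q)[1];C=q[:3]+R@[0,0,25]
  print(np.round(q[:3],1),np.degrees(q[3:]),'centre',np.round(C,1),'cost',r.cost,'topmid z',(q[:3]+R@[0,0,50])[2])
  go((C[0],C[1],C[2]-33),np.degrees(q[3])+90)
"
```

```text
[512.5 303.1  59.6] [ 8.84020823 35.        ] centre [498.4 300.9  80. ] cost 2.176428271289349 topmid z 100.526821488502
t 14.1 tcp [519.9 295.4 257.2] yawy 99.1 units [0.51 0.22 5.25] |u| 5.28 turn 0.3
[512.5 303.1  59.3] [ 8.84420445 34.7822837 ] centre [498.4 300.9  79.8] cost 2.149243705233607 topmid z 100.32854948667766
t 14.1 tcp [519.9 295.4 257.2] yawy 99.1 units [0.51 0.22 5.26] |u| 5.29 turn 0.3
```

```bash
python3 -m inch '[[100,0.4,0.11,0.2,0],[100,0.35,0.11,0.4,0],[100,0,0,0.9,0],[100,0,0,0.9,0],[100,0,0,0.9,0],[100,0,0,0.6,0],[100,0,0,0.4,0],[100,0,0,0.1,0],[100,0,0,0,0]]'
python3 -m inch '[[100,0,0,0.2,0],[100,0,0,0.1,0],[100,0,0,0.1,0],[100,0,0,0,0]]'
python3 -c "
from h import *
go((488.8,299.4,42),98.8)"
```

```text
time: 14.85
tcp_pos: [487.9, 298.9, 80.1]
eef_rot: [[-0.987, -0.159, -0.002], [-0.159, 0.987, -0.001], [0.003, -0.001, -1.0]]
ft_force: [-0.4, -0.0, 0.2]
gripper_width: 85.4
grasp_force: 0.0
time: 15.18
tcp_pos: [488.9, 299.4, 65.1]
eef_rot: [[-0.987, -0.159, 0.0], [-0.159, 0.987, 0.0], [-0.0, 0.0, -1.0]]
ft_force: [0.2, 0.3, -0.5]
gripper_width: 85.7
grasp_force: 0.0
t 15.18 tcp [488.9 299.4  65.1] yawy 99.1 units [0.   0.   0.58] |u| 0.58 turn 0.3
```

```bash
python3 -m inch '[[100,0,0,0.2,0],[100,0,0,0.2,0],[100,0,0,0.15,0],[100,0,0,0,0]]'
python3 -m inch '[[55,0,0,0,0],[40,0,0,0,0],[40,0,0,0,0],[40,0,0,0,0],[40,0,0,0,0]]' 35
```

```text
time: 15.52
tcp_pos: [487.7, 298.8, 41.4]
eef_rot: [[-0.987, -0.159, -0.002], [-0.159, 0.987, -0.001], [0.003, -0.001, -1.0]]
ft_force: [0.3, -0.2, -0.7]
gripper_width: 85.7
grasp_force: 0.0
time: 15.93
tcp_pos: [489.5, 298.9, 43.7]
eef_rot: [[-0.987, -0.158, 0.001], [-0.158, 0.987, -0.001], [-0.001, -0.001, -1.0]]
ft_force: [0.3, -2.6, 2.2]
gripper_width: 49.5
grasp_force: 37.5
```

```bash
python3 -m inch '[[40,0,0,-0.3,0],[40,0,0,-0.6,0],[40,0,0,-0.9,0],[40,0,0,-0.9,0],[40,0,0,-0.9,0],[40,0,0,-0.9,0],[40,0,0,-0.5,0],[40,0,0,0,0],[40,0,0,0,0]]' 35
python3 -c "
from h import *
go((576,-173,230),58.5)
viewer.read_camera('wrist');print(tip('wrist','square_section'),tip('wrist','square_section',boxes_of))"
```

```text
time: 16.68
tcp_pos: [488.9, 299.6, 242.9]
eef_rot: [[-0.987, -0.159, 0.0], [-0.159, 0.987, 0.001], [-0.001, 0.001, -1.0]]
ft_force: [-0.7, 0.6, -6.0]
gripper_width: 49.7
grasp_force: 38.1
t 16.68 tcp [488.9 299.6 242.9] yawy 99.1 units [ -0.27 -12.01   0.31] |u| 12.02 turn 40.6
[(0.97, array([409.8,  16.2])), (0.77, array([463.3, 200.5])), (0.69, array([318.1, 297.1]))] [(0.83, array([402.9,  19.9])), (0.83, array([474.9, 205.2])), (0.8, array([318.1, 258.9]))]
```

```bash
python3 -m inch '[[40,-0.02,-0.5,0,0],[40,-0.02,-0.9,0,0],[40,-0.02,-0.95,0,0],[40,-0.02,-0.95,0,0],[40,-0.02,-0.95,0,0],[40,-0.02,-0.95,0,0],[40,-0.02,-0.95,0,0]]' 35
python3 -m inch '[[40,-0.02,-0.95,0,0],[40,-0.02,-0.95,0,0],[40,-0.02,-0.95,0,0],[40,-0.02,-0.95,0,0],[40,-0.02,-0.95,0,0],[40,-0.02,-0.7,0,0],[40,-0.02,-0.4,0,0],[40,0,0,0,0]]' 35
python3 -m inch '[[40,0,0,0,5],[40,0,0,0,6],[40,0,0,0,6],[40,0,0,0,6],[40,0,0,0,6],[40,0,0,0,6],[40,0,0,0,5.6],[40,0,0,0,0]]' 35
python3 -c "
from h import *
go((575,-173,200),58.5)
viewer.read_camera('wrist')
for n,z in [('yellow_spoke_end',67),('index_mark',67),('plate_centre',75),('lever_ball',152),('lever_pivot',95)]:
  t=tip('wrist',n)
  if t: print(n,t,np.round(onz('wrist',t[0][1],z),1))
print(tip('wrist','square_section'))
viewer.read_camera('top')
for n,z in [('yellow_spoke_end',67),('lever_ball',152),('lever_pivot',95)]:
  t=tip('top',n)
  if t: print(n,t,np.round(onz('top',t[0][1],z),1))
"
```

```text
time: 17.42
tcp_pos: [532.1, 55.8, 240.8]
eef_rot: [[-0.987, -0.159, -0.004], [-0.159, 0.987, 0.0], [0.004, 0.001, -1.0]]
ft_force: [1.0, -0.3, -5.8]
gripper_width: 49.4
grasp_force: 38.3
time: 18.08
tcp_pos: [575.6, -176.1, 240.5]
eef_rot: [[-0.988, -0.155, -0.003], [-0.155, 0.988, 0.0], [0.003, 0.001, -1.0]]
ft_force: [0.9, -0.4, -4.8]
gripper_width: 49.4
grasp_force: 38.5
time: 18.75
tcp_pos: [575.3, -171.0, 241.6]
eef_rot: [[-0.853, 0.522, -0.003], [0.522, 0.853, 0.002], [0.003, 0.0, -1.0]]
ft_force: [-0.1, -0.5, -5.6]
gripper_width: 49.6
grasp_force: 38.6
t 18.75 tcp [ 575.3 -171.   241.6] yawy 58.5 units [-0.02 -0.05  1.04] |u| 1.04 turn 0.0
yellow_spoke_end [(0.84, array([202.9, 246.2]))] [ 585.8 -318.3   67. ]
index_mark [(0.62, array([203.9, 243.4]))] [ 584. -316.   67.]
plate_centre [(0.96, array([312.6, 135.5]))] [ 546.7 -158.1   75. ]
lever_ball [(0.56, array([524.2, 234.2]))] [694.7 -48.9 152. ]
lever_pivot [(0.81, array([314. ,  58.8])), (0.42, array([318.1, 297.1]))] [ 490.8 -122.4   95. ]
[(0.87, array([319.3, 295.6]))]
lever_ball [(0.43, array([333.3, 228. ]))] [432.6 -97.8 152. ]
lever_pivot [(0.74, array([339.4, 215.6]))] [ 477.7 -124.1   95. ]
```

```bash
python3 -m inch '[[40,-0.02,-0.05,0.5,0],[40,0,0,0.9,0],[40,0,0,0.9,0],[40,0,0,0.7,0],[40,0,0,0.3,0],[40,0,0,0.1,0],[40,0,0,0,0]]' 35
python3 -m inch '[[40,0,0,0.1,0],[40,0,0,0.1,0],[40,0,0,0.1,0],[40,0,0,0,0]]' 25
python3 -m inch '[[40,0,0,0.1,0],[40,0,0,0.1,0],[40,0,0,0.1,0],[40,0,0,0,0]]' 25
```

```text
time: 19.88
tcp_pos: [575.1, -174.6, 106.1]
eef_rot: [[-0.853, 0.522, -0.002], [0.522, 0.853, 0.001], [0.002, -0.0, -1.0]]
ft_force: [0.1, 0.2, -5.2]
gripper_width: 49.6
grasp_force: 38.5
time: 20.22
tcp_pos: [575.9, -174.9, 95.2]
eef_rot: [[-0.853, 0.522, 0.0], [0.522, 0.853, -0.0], [-0.0, 0.0, -1.0]]
ft_force: [-0.6, 0.0, -5.4]
gripper_width: 49.4
grasp_force: 38.6
time: 20.55
tcp_pos: [576.1, -175.0, 83.3]
eef_rot: [[-0.853, 0.522, 0.001], [0.522, 0.853, -0.0], [-0.001, 0.0, -1.0]]
ft_force: [-0.1, -0.2, -2.8]
gripper_width: 49.8
grasp_force: 38.6
```

Contact came near 86 as predicted. I'll keep pressing it flat.

```bash
python3 -m inch '[[40,0,0,0.1,0],[40,0,0,0.1,0],[40,0,0,0,0]]' 20
python3 -m inch '[[40,0,0,0.1,0],[40,0,0,0.1,0],[40,0,0,0,0]]' 20
```

```text
time: 20.8
tcp_pos: [581.3, -178.1, 79.6]
eef_rot: [[-0.853, 0.522, 0.011], [0.522, 0.853, -0.006], [-0.013, 0.0, -1.0]]
ft_force: [4.2, -4.4, 11.2]
gripper_width: 49.4
grasp_force: 39.7
time: 21.05
tcp_pos: [586.0, -181.0, 74.8]
eef_rot: [[-0.852, 0.523, 0.02], [0.523, 0.852, -0.012], [-0.024, 0.001, -1.0]]
ft_force: [8.0, -7.8, 18.2]
gripper_width: 49.9
grasp_force: 41.1
```

```bash
python3 -m inch '[[57,0,0,0,0],[57,0,0,0,0]]' 20
python3 -c "
from h import *
go((575.5,-173.5,65),58.5)"
```

```text
time: 21.22
tcp_pos: [586.1, -181.0, 74.8]
eef_rot: [[-0.852, 0.523, 0.02], [0.523, 0.852, -0.012], [-0.024, 0.001, -1.0]]
ft_force: [7.5, -8.4, 19.2]
gripper_width: 49.3
grasp_force: 41.1
t 21.22 tcp [ 586.1 -181.    74.8] yawy 58.5 units [0.33 0.02 0.24] |u| 0.41 turn -0.0
```

```bash
python3 -m inch '[[58,0,0,0,0],[58,0,0,0,0]]' 20
python3 -m inch '[[58.6,0,0,0,0],[58.6,0,0,0,0]]' 20
```

```text
time: 21.38
tcp_pos: [586.1, -181.0, 74.8]
eef_rot: [[-0.852, 0.523, 0.02], [0.523, 0.852, -0.012], [-0.024, 0.001, -1.0]]
ft_force: [8.4, -6.4, 18.6]
gripper_width: 50.0
grasp_force: 35.3
time: 21.55
tcp_pos: [577.6, -175.7, 69.1]
eef_rot: [[-0.853, 0.522, 0.004], [0.522, 0.853, -0.001], [-0.004, 0.001, -1.0]]
ft_force: [0.8, 1.0, 0.1]
gripper_width: 50.1
grasp_force: 0.4
```

```bash
python3 -c "
from h import *
a=viewer.read_camera('wrist');b=viewer.read_camera('scene')
ta=tip('wrist','square_section');print(ta);print(tip('scene','square_section'))
a=cv2.resize(a[150:400,160:480],(800,600) if 0 else (448,350),interpolation=2);b=cv2.resize(b[165:285,200:320],(350,350),interpolation=2)
cv2.imwrite('pics/w7.png',np.hstack([a,b]))
U=np.array([.853,-.522,0]);V=np.array([.522,.853,0]);B=np.array([575.5,-173.5,75])
for x in(-55,55):
  for y in(-25,25):
    p=proj('wrist',B+x*U+y*V+[0,0,50]);q=proj('scene',B+x*U+y*V+[0,0,50]);print(x,y,np.round((p-[160,150])*1.4),np.round((q-[200,165])*350/120+[448,0]))
"
```

```text
[(0.83, array([319.7, 287.6]))]
[(0.9, array([468. , 193.3])), (0.77, array([414.9, 160.2])), (0.63, array([273.2, 233.1]))]
-55 -25 [112.  -8.] [673. 101.]
-55 25 [329.  -8.] [719. 114.]
55 -25 [135. 367.] [628. 183.]
55 25 [305. 367.] [676. 197.]
```

View pics/w7.png

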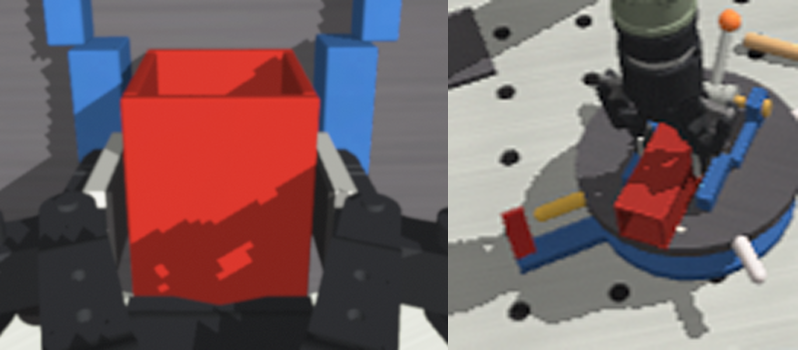

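```bash
python3 -c "
from h import *
from scipy.optimize import least_squares
L=np.array([[-55,-25,50],[-55,25,50],[-55,-25,0],[-55,25,0]],float)
I=np.array([[122,97],[320,97],[148,50],[293,50]])/1.4+[160,150]
U=np.array([.853,-.522,0]);V=np.array([.522,.853,0]);W=np.array([0,0,1.]);B=np.array([575.5,-173.5,75])
def f(q):
  o=B+q[0]*U+q[1]*V+q[2]*W;c,s=np.cos(q[3]),np.sin(q[3])
  X=c*U+s*W;Z=-s*U+c*W
  return np.concatenate([proj('wrist',o+l[0]*X+l[1]*V+l[2]*Z)-i for l,i in zip(L,I)])
r=least_squares(f,[0,0,15,.3]);q=r.x;print(q[:3],np.degrees(q[3]),r.cost, 'lowedge z',q[2]-55*np.sin(q[3]),'x',q[0]-55*np.cos(q[3]))
go((575.5,-173.5,65))"
```

```text
[27.51275987  0.18038754 -2.90361378] 0.7759584552218143 0.2707516755634005 lowedge z -3.6484576561910775 x -27.48219632979896
t 21.75 tcp [ 575.1 -174.3   66.6] yawy 58.6 units [0.   0.02 0.04] |u| 0.05 turn None
```

The section is flat between the jaws but sits 27 mm too far out along the jaws. I'll regrip it at its middle, lift 4 mm, carry it back and set it down.

```bash
python3 -m inch '[[66,0,0,0,0],[66,0,0,0,0],[66,-0.35,0,0,0],[66,-0.34,0,0,0],[66,0,0,0,0],[40,0,0,0,0],[40,0,0,0,0],[40,0,0,0,0]]' 30
python3 -m inch '[[40,0,0,-0.08,0],[40,0,0,-0.07,0],[40,0,0,0,0]]' 30
python3 -m inch '[[40,0.2,0,0,0],[40,0.25,0,0,0],[40,0.24,0,0,0],[40,0,0,0,0],[40,0,0,0.07,0],[40,0,0,0.08,0],[40,0,0,0,0]]' 30
python3 -c "
from h import *
go((575.5,-173.5,65))
im=viewer.read_camera('wrist').astype(int)
m=(im[:,:,2]>90)&(im[:,:,1]<70)&(im[:,:,0]<70)
for r in range(100,300,6):
  c=np.where(m[r,220:420])[0]
  if len(c)>10: print(r,c.min()+220,c.max()+220,len(c))
U=np.array([.853,-.522,0]);V=np.array([.522,.853,0]);B=np.array([575.5,-173.5,75])
for x in(-55,):
  for y in(-25,25):
    for z in (0,50): print(x,y,z,np.round(proj('wrist',B+x*U+y*V+[0,0,z])))
"
```

```text
time: 22.42
tcp_pos: [598.9, -189.0, 66.9]
eef_rot: [[-0.853, 0.522, -0.0], [0.522, 0.853, 0.0], [0.0, 0.0, -1.0]]
ft_force: [2.0, -0.6, -1.0]
gripper_width: 49.2
grasp_force: 33.6
time: 22.67
tcp_pos: [598.4, -188.8, 73.1]
eef_rot: [[-0.853, 0.522, -0.002], [0.522, 0.853, 0.001], [0.002, -0.0, -1.0]]
ft_force: [0.4, 0.4, -5.4]
gripper_width: 49.6
grasp_force: 33.2
time: 23.25
tcp_pos: [576.4, -175.2, 67.0]
eef_rot: [[-0.853, 0.522, 0.001], [0.522, 0.853, -0.0], [-0.001, 0.0, -1.0]]
ft_force: [0.5, -0.3, -5.8]
gripper_width: 49.7
grasp_force: 33.2
t 23.25 tcp [ 576.4 -175.2   67. ] yawy 58.5 units [0.04 0.02 0.05] |u| 0.07 turn None
136 255 378 124
142 246 386 141
148 241 394 154
154 239 394 156
160 240 393 154
166 240 393 154
172 241 393 153
178 241 391 151
184 242 390 149
190 243 390 148
196 243 390 148
202 244 390 147
208 244 389 146
214 245 389 145
220 245 389 145
226 245 388 144
232 246 388 143
238 246 388 143
244 246 386 141
250 247 386 140
256 247 385 139
262 246 386 141
268 247 387 141
274 247 385 139
280 248 385 138
286 248 384 137
292 249 384 136
298 249 383 135
-55 -25 0 [263. 126.]
-55 -25 50 [240. 141.]
-55 25 0 [372. 126.]
-55 25 50 [396. 141.]
```

```bash
python3 -m inch '[[40,0.08,0,0,0],[40,0,0,0.05,0],[40,0,0,0,0]]' 30
python3 -m inch '[[40,0,0,0.05,0],[40,0,0,0,0]]' 30
python3 -m inch '[[40,0,0,0.05,0],[40,0,0,0,0]]' 30
```

```text
time: 23.55
tcp_pos: [573.2, -173.4, 66.9]
eef_rot: [[-0.853, 0.522, 0.001], [0.522, 0.853, -0.001], [-0.001, -0.0, -1.0]]
ft_force: [-4.0, 0.8, 7.1]
gripper_width: 49.6
grasp_force: 34.7
time: 23.72
tcp_pos: [573.2, -173.4, 66.8]
eef_rot: [[-0.853, 0.522, 0.001], [0.522, 0.853, -0.001], [-0.002, -0.0, -1.0]]
ft_force: [-9.2, 3.1, 20.8]
gripper_width: 49.3
grasp_force: 36.3
time: 23.88
tcp_pos: [573.3, -173.4, 66.8]
eef_rot: [[-0.853, 0.522, 0.002], [0.522, 0.853, -0.002], [-0.003, -0.0, -1.0]]
ft_force: [-13.8, 4.9, 34.1]
gripper_width: 49.7
grasp_force: 37.9
```

```bash
python3 -m inch '[[40,0,0,-0.1,0],[40,0,0,0,0],[62,0,0,0,0],[66,0,0,0,0],[66,0,0,0,0],[66,0,0,-0.5,0],[66,0,0,-1,0],[66,0,0,-1,0],[66,0,0,-0.8,0],[66,0,0,0,0]]' 30
python3 -c "
from h import *
go((575.5,-173.5,65))
im=viewer.read_camera('wrist')
for n,z in [('yellow_spoke_end',67),('index_mark',67),('plate_centre',75),('lever_ball',152),('lever_pivot',95),('square_section',75)]:
  t=tip('wrist',n)
  if t: print(n,t,np.round(onz('wrist',t[0][1],z),1))
im=im.astype(int)
m=((im[:,:,2]>70)&(im[:,:,1]<60)&(im[:,:,0]<60)).astype(np.uint8)
n,l,s,c=cv2.connectedComponentsWithStats(m)
i=l[250,318];print(s[i]);
for r in range(s[i][1],s[i][1]+s[i][3],8):
  cc=np.where(l[r]==i)[0];print(r,cc.min(),cc.max())
U=np.array([.853,-.522,0]);V=np.array([.522,.853,0]);B=np.array([575.5,-173.5,75])
for x in(-55,55):
  for y in(-25,25):
    for z in (0,50): print(x,y,z,np.round(proj('wrist',B+x*U+y*V+[0,0,z])))
"
```

```text
time: 24.72
tcp_pos: [577.1, -175.0, 204.4]
eef_rot: [[-0.853, 0.522, 0.011], [0.522, 0.853, -0.005], [-0.011, 0.002, -1.0]]
ft_force: [1.0, -0.4, 0.6]
gripper_width: 56.4
grasp_force: 0.0
t 24.72 tcp [ 577.1 -175.   204.4] yawy 58.5 units [0.09 0.   3.48] |u| 3.48 turn None
yellow_spoke_end [(0.66, array([194.2, 254.1]))] [ 578.2 -309.9   67. ]
index_mark [(0.9, array([197.3, 256. ]))] [ 579.2 -306.8   67. ]
plate_centre [(0.38, array([319.4, 172.7]))] [ 568.3 -167.1   75. ]
lever_pivot [(0.97, array([320.4,  48.1]))] [ 486.4 -116.7   95. ]
square_section [(0.86, array([319.8, 173.2]))] [ 568.3 -166.8   75. ]
[  279   108    74   149 10320]
108 288 347
116 279 351
124 279 351
132 280 351
140 280 351
148 280 351
156 281 351
164 281 351
172 281 351
180 282 351
188 282 351
196 282 350
204 282 350
212 282 350
220 282 349
228 283 348
236 283 347
244 283 348
252 283 348
-55 -25 0 [287. 118.]
-55 -25 50 [280. 123.]
-55 25 0 [349. 118.]
-55 25 50 [355. 123.]
55 -25 0 [289. 244.]
55 -25 50 [284. 271.]
55 25 0 [346. 244.]
55 25 50 [351. 271.]
```

```bash
python3 -m inch '[[66,0,0,0,0],[66,0,0,0,0],[66,0,0,0,0]]'
cat > chk.py <<'E'
from h import *
go((575.5,-173.5,65))
im=viewer.read_camera('wrist')
for n,z in [('yellow_spoke_end',67),('index_mark',67),('lever_ball',152),('lever_pivot',95),('square_section',75)]:
  t=tip('wrist',n)
  if t: print(n,t,np.round(onz('wrist',t[0][1],z),1))
im=im.astype(int)
m=((im[:,:,2]>60)&(im[:,:,1]<50)&(im[:,:,0]<50)).astype(np.uint8)
n,l,s,c=cv2.connectedComponentsWithStats(m)
i=l[240,318];w=(l==i).sum(1);print(s[i],[(r,int(w[r])) for r in range(s[i][1],s[i][1]+s[i][3],3) if r<s[i][1]+30 or r>s[i][1]+s[i][3]-12])
U=np.array([.853,-.522,0]);V=np.array([.522,.853,0]);B=np.array([575.5,-173.5,75])
for x,z in((-55,0),(-55,50),(55,0),(55,50)): print(x,z,*[np.round(proj('wrist',B+x*U+y*V+[0,0,z])) for y in (-25,25)])
E
python3 chk.py
```

```text
time: 25.32
tcp_pos: [572.8, -173.1, 196.6]
eef_rot: [[-0.853, 0.522, -0.001], [0.522, 0.853, 0.0], [0.001, -0.0, -1.0]]
ft_force: [0.6, 0.8, -0.8]
gripper_width: 56.4
grasp_force: 0.0
t 25.32 tcp [ 572.8 -173.1  196.6] yawy 58.5 units [-0.06  0.03  3.29] |u| 3.29 turn None
yellow_spoke_end [(0.73, array([191.5, 264.9])), (0.67, array([550. , 246.3]))] [ 583.7 -317.1   67. ]
index_mark [(0.67, array([191.9, 264.7]))] [ 583.8 -316.8   67. ]
lever_pivot [(0.68, array([319.5,  52.9]))] [ 490.2 -119.4   95. ]
square_section [(0.77, array([321.5, 179.1]))] [ 575.2 -169.1   75. ]
[  280   116    75   152 10663] [(116, 4), (119, 70), (122, 73), (125, 73), (128, 73), (131, 73), (134, 73), (137, 73), (140, 73), (143, 73), (257, 67), (260, 67), (263, 66), (266, 59)]
-55 0 [286. 116.] [348. 116.]
-55 50 [280. 121.] [354. 121.]
55 0 [289. 242.] [345. 242.]
55 50 [284. 268.] [350. 268.]
```

Section in place: its red bounds (rows 116–268) match the prediction exactly, and the spoke and fin coincide. Now the lever: I'll shut the fingers and go behind the ball.

```bash
python3 -m inch '[[20,0.5,0,0,0],[0,0.9,0.01,0,0],[0,0.95,0.01,0,0],[0,0.95,0,0,0],[0,0.9,0,0,0],[0,0.6,0,0,0],[0,0,0,0,0],[0,0,0,0,0]]' 40
python3 -c "
from h import *
go((409,-72,112),58.5)
viewer.read_camera('top')
print([ (t,onz('top',t[1],152)) for t in tip('top','lever_ball')])
viewer.read_camera('scene')
print([ (t,onz('scene',t[1],152)) for t in tip('scene','lever_ball')])
viewer.read_camera('wrist')
print([ (t,onz('wrist',t[1],152)) for t in tip('wrist','lever_ball')])
"
```

```text
time: 26.28
tcp_pos: [409.3, -71.9, 197.8]
eef_rot: [[-0.853, 0.521, 0.001], [0.521, 0.853, -0.001], [-0.001, 0.0, -1.0]]
ft_force: [0.0, -0.2, -0.5]
gripper_width: 0.0
grasp_force: 0.0
t 26.28 tcp [409.3 -71.9 197.8] yawy 58.6 units [ 0.01 -0.01  2.14] |u| 2.14 turn 0.1
[((0.66, array([409.2, 268.9])), array([ 285.93501036, -366.01802902,  152.        ])), ((0.65, array([332.6, 226.3])), array([438.60616565, -95.35271739, 152.        ])), ((0.33, array([244.9, 199.3])), array([535.57462253, 215.28772435, 152.        ]))]
[((0.76, array([296.4, 167.7])), array([420.72733221, -90.26754076, 152.        ]))]
[]
```

```bash
python3 -m inch '[[0,0.4,0,0,0],[0,0,0,0.8,0],[0,0,0,0.9,0],[0,0,0,0.44,0],[0,0,0,0,0]]' 40
python3 -m inch '[[0,-0.3,0,0,0],[0,-0.3,0,0,0],[0,-0.2,0,0,0],[0,-0.2,0,0,0],[0,0,0,0,0]]'
python3 -m inch '[[0,-0.2,0,-0.05,0],[0,-0.2,0,-0.05,0],[0,-0.2,0,-0.05,0],[0,-0.2,0,0,0],[0,0,0,0,0]]'
```

```text
time: 27.0
tcp_pos: [393.3, -63.2, 108.2]
eef_rot: [[-0.853, 0.522, -0.007], [0.522, 0.853, 0.002], [0.007, -0.001, -1.0]]
ft_force: [-1.1, -0.6, 0.5]
gripper_width: -0.1
grasp_force: 0.0
time: 27.42
tcp_pos: [423.4, -81.2, 111.2]
eef_rot: [[-0.853, 0.522, -0.014], [0.521, 0.853, 0.008], [0.016, -0.0, -1.0]]
ft_force: [-19.7, 11.0, 14.9]
gripper_width: 0.1
grasp_force: 11.6
time: 27.83
tcp_pos: [459.4, -102.6, 119.2]
eef_rot: [[-0.853, 0.522, 0.002], [0.522, 0.853, -0.001], [-0.002, 0.0, -1.0]]
ft_force: [-0.8, 0.6, 1.5]
gripper_width: 0.2
grasp_force: 0.8
```

```bash
cat > ball.py <<'E'
from h import *
go((575.5,-173.5,119))
U=np.array([.853,-.522,0]);V=np.array([.522,.853,0]);Pv=np.array([490.2,-121,95])
for cam in('top','scene'):
  im=viewer.read_camera(cam)
  print(cam,tip(cam,'lever_ball'))
  h=cv2.cvtColor(im,cv2.COLOR_BGR2HSV);m=cv2.inRange(h,(5,170,110),(14,255,255))
  n,l,s,c=cv2.connectedComponentsWithStats(m)
  p0=proj(cam,Pv+[0,0,70])
  print([(np.round(c[i],1).tolist(),int(s[i][4])) for i in range(1,n) if s[i][4]>8 and np.hypot(*(c[i]-p0))<70])
  for a in (0,.4,.79,1.0,1.1,1.2,1.3):
    f=a-np.pi/4;print(a,np.round(proj(cam,Pv+80*np.sin(f)*U+[0,0,80*np.cos(f)]),1),end=' ')
  print()
E
python3 ball.py
```

```text
t 27.83 tcp [ 459.4 -102.6  119.2] yawy 58.5 units [-3.4   0.    0.01] |u| 3.4 turn None
top []
[]
0 [331.5 225.4] 0.4 [335.7 218.9] 0.79 [340.3 211.3] 1.0 [342.7 207.3] 1.1 [343.7 205.4] 1.2 [344.8 203.7] 1.3 [345.7 202. ] 
scene [(0.71, array([289.8, 175.1]))]
[([290.4, 176.1], 37)]
0 [297.2 172.6] 0.4 [293.8 174.3] 0.79 [289.9 179.8] 1.0 [287.8 184.1] 1.1 [286.8 186.5] 1.2 [285.9 188.9] 1.3 [285.  191.5]
```

The ball follows, now at scene (290,176), about 0.7 rad. Continuing with force checks.

```bash
python3 -m inch '[[0,-0.2,0,-0.05,0],[0,-0.2,0,-0.05,0],[0,-0.1,0,-0.05,0],[0,0,0,0,0]]'
python3 -m inch '[[0,-0.15,0,0,0],[0,-0.1,0,0,0],[0,0,0,0,0]]'
python3 -m inch '[[0,-0.1,0,0,0],[0,-0.1,0,0,0],[0,0,0,0,0]]'
python3 ball.py
```

```text
time: 28.37
tcp_pos: [475.3, -112.4, 123.6]
eef_rot: [[-0.853, 0.522, 0.0], [0.522, 0.853, 0.0], [-0.0, 0.0, -1.0]]
ft_force: [-0.4, 1.2, -1.1]
gripper_width: 0.1
grasp_force: 0.6
time: 28.62
tcp_pos: [484.0, -117.7, 123.6]
eef_rot: [[-0.853, 0.522, 0.001], [0.522, 0.853, -0.0], [-0.001, 0.0, -1.0]]
ft_force: [-0.7, 1.4, 0.3]
gripper_width: -0.1
grasp_force: 0.6
time: 28.87
tcp_pos: [490.0, -121.4, 123.1]
eef_rot: [[-0.853, 0.522, -0.001], [0.522, 0.853, 0.001], [0.001, 0.0, -1.0]]
ft_force: [-2.4, 2.0, -1.4]
gripper_width: -0.4
grasp_force: 1.3
t 28.87 tcp [ 490.  -121.4  123.1] yawy 58.5 units [-2.5  0.   0.1] |u| 2.51 turn None
top []
[]
0 [331.5 225.4] 0.4 [335.7 218.9] 0.79 [340.3 211.3] 1.0 [342.7 207.3] 1.1 [343.7 205.4] 1.2 [344.8 203.7] 1.3 [345.7 202. ] 
scene [(0.61, array([288.2, 185.8]))]
[([286.1, 185.2], 40)]
0 [297.2 172.6] 0.4 [293.8 174.3] 0.79 [289.9 179.8] 1.0 [287.8 184.1] 1.1 [286.8 186.5] 1.2 [285.9 188.9] 1.3 [285.  191.5]
```

```bash
python3 -m inch '[[0,-0.1,0,0,0],[0,0,0,0,0],[0,0,0,0,0]]'
python3 -m inch '[[0,-0.1,0,0,0],[0,0,0,0,0],[0,0,0,0,0]]'
```

```text
time: 29.32
tcp_pos: [491.9, -122.7, 123.2]
eef_rot: [[-0.853, 0.522, -0.003], [0.522, 0.853, 0.001], [0.003, -0.0, -1.0]]
ft_force: [-6.5, 4.0, 0.5]
gripper_width: -0.2
grasp_force: 3.2
time: 29.57
tcp_pos: [493.2, -123.5, 122.8]
eef_rot: [[-0.853, 0.521, -0.006], [0.521, 0.853, 0.004], [0.007, -0.0, -1.0]]
ft_force: [-10.2, 7.0, 2.4]
gripper_width: 0.1
grasp_force: 5.9
```

```bash
python3 -m inch '[[0,-0.1,0,0,0],[0,0,0,0,0],[0,0,0,0,0]]'
python3 -m inch '[[0,-0.08,0,0,0],[0,0,0,0,0],[0,0,0,0,0]]'
python3 ball.py
```

```text
time: 29.82
tcp_pos: [494.5, -124.3, 122.4]
eef_rot: [[-0.853, 0.521, -0.01], [0.521, 0.853, 0.006], [0.012, -0.0, -1.0]]
ft_force: [-15.2, 9.6, 6.2]
gripper_width: -0.3
grasp_force: 8.7
time: 30.07
tcp_pos: [495.4, -124.8, 122.1]
eef_rot: [[-0.853, 0.521, -0.013], [0.521, 0.854, 0.008], [0.016, -0.0, -1.0]]
ft_force: [-19.1, 12.5, 9.0]
gripper_width: -0.3
grasp_force: 11.3
t 30.07 tcp [ 495.4 -124.8  122.1] yawy 58.6 units [-2.34  0.    0.04] |u| 2.35 turn None
top [(0.65, array([240.6, 151. ]))]
[]
0 [331.5 225.4] 0.4 [335.7 218.9] 0.79 [340.3 211.3] 1.0 [342.7 207.3] 1.1 [343.7 205.4] 1.2 [344.8 203.7] 1.3 [345.7 202. ] 
scene [(0.53, array([286.2, 188.8]))]
[([285.3, 187.2], 41)]
0 [297.2 172.6] 0.4 [293.8 174.3] 0.79 [289.9 179.8] 1.0 [287.8 184.1] 1.1 [286.8 186.5] 1.2 [285.9 188.9] 1.3 [285.  191.5]
```

Firmly clamped (about 23 N). I'll back off, rise, and look once more at the spoke, lever and section.

```bash
python3 -m inch '[[0,0.2,0,0,0],[0,0.5,0,0,0],[0,0.6,0,-0.2,0],[0,0.3,0,-0.9,0],[0,0,0,-0.9,0],[0,-0.8,0,-0.5,0],[0,-0.9,0,0,0],[0,-0.9,0,0,0],[0,-0.8,0,0,0],[0,0,0,0,0]]'
python3 -m inch '[[0,0,0,0,0],[0,0,0,0,0],[0,0,0,0,0],[0,0,0,0,0]]'
python3 - <<'E'
from h import *
go((575.5,-173.5,200))
im=viewer.read_camera('wrist')
for n,z in [('yellow_spoke_end',67),('index_mark',67),('plate_centre',75),('lever_pivot',95),('lever_ball',170),('square_section',75)]:
  t=tip('wrist',n)
  if t: print(n,t[0],np.round(onz('wrist',t[0][1],z),1))
i=im.astype(int);m=((i[:,:,2]>60)&(i[:,:,1]<50)&(i[:,:,0]<50)).astype(np.uint8)
n,l,s,c=cv2.connectedComponentsWithStats(m);k=1+np.argsort(-s[1:,4])[:3];print(s[k])
U=np.array([.853,-.522,0]);V=np.array([.522,.853,0]);B=np.array([575.5,-173.5,75])
for x,z in((-55,0),(-55,50),(55,50)): print(x,z,*[np.round(proj('wrist',B+x*U+y*V+[0,0,z])) for y in (-25,25)])
viewer.read_camera('scene');print(tip('scene','lever_ball'),tip('scene','yellow_spoke_end'),tip('scene','index_mark'))
E
```

```text
time: 31.1
tcp_pos: [570.0, -171.3, 223.7]
eef_rot: [[-0.852, 0.524, 0.006], [0.524, 0.852, -0.004], [-0.007, -0.0, -1.0]]
ft_force: [-0.8, -0.3, -0.9]
gripper_width: -0.2
grasp_force: 0.0
time: 31.43
tcp_pos: [563.7, -166.5, 224.2]
eef_rot: [[-0.853, 0.522, 0.001], [0.522, 0.853, -0.0], [-0.001, -0.0, -1.0]]
ft_force: [-0.4, -0.6, -0.4]
gripper_width: -0.1
grasp_force: 0.0
t 31.43 tcp [ 563.7 -166.5  224.2] yawy 58.6 units [-0.34  0.    0.61] |u| 0.7 turn None
yellow_spoke_end (0.83, array([201.7, 262.7])) [ 584.7 -316.4   67. ]
index_mark (0.96, array([204.4, 260.3])) [ 584.  -312.4   67. ]
lever_pivot (0.96, array([319.8,  71.1])) [ 490.9 -118.3   95. ]
lever_ball (0.65, array([315.9, 105.4])) [ 510.  -133.5  170. ]
square_section (0.82, array([321.8, 185.8])) [ 577.6 -168.8   75. ]
[[ 283  125   68  131 7455]
 [ 493  261  147   96 5931]
 [ 572  357   68   43 1423]]
-55 0 [288. 127.] [344. 127.]
-55 50 [283. 133.] [349. 133.]
55 50 [286. 265.] [346. 265.]
[(0.64, array([288.5, 183.8]))] [(0.7, array([230.3, 237.1]))] [(0.96, array([230.5, 237.8])), (0.43, array([204.3, 182.8]))]
```

Run:
```python
from h import *
im=viewer.read_camera('wrist')
for c in (290,300,342): print(c,[(r,im[r,c].tolist()) for r in list(range(121,139,3))+list(range(246,274,3))])
```

```text
290 [(121, [201, 220, 225]), (124, [183, 202, 211]), (127, [32, 38, 110]), (130, [22, 28, 112]), (133, [32, 39, 159]), (136, [31, 39, 157]), (246, [31, 38, 158]), (249, [30, 37, 157]), (252, [28, 34, 131]), (255, [22, 20, 22]), (258, [23, 21, 21]), (261, [20, 19, 19]), (264, [27, 25, 25]), (267, [26, 24, 24]), (270, [30, 29, 28]), (273, [22, 21, 20])]
300 [(121, [198, 218, 224]), (124, [175, 193, 204]), (127, [36, 43, 163]), (130, [30, 39, 157]), (133, [32, 40, 162]), (136, [31, 40, 162]), (246, [67, 73, 151]), (249, [80, 86, 147]), (252, [92, 97, 131]), (255, [100, 104, 105]), (258, [103, 108, 108]), (261, [110, 115, 116]), (264, [116, 122, 122]), (267, [118, 123, 123]), (270, [119, 124, 125]), (273, [121, 125, 126])]
342 [(121, [198, 218, 223]), (124, [164, 181, 193]), (127, [15, 20, 87]), (130, [24, 31, 123]), (133, [32, 41, 163]), (136, [33, 42, 163]), (246, [29, 38, 160]), (249, [31, 38, 160]), (252, [31, 35, 134]), (255, [33, 31, 31]), (258, [33, 30, 30]), (261, [33, 30, 29]), (264, [43, 41, 39]), (267, [35, 33, 32]), (270, [48, 46, 44]), (273, [34, 31, 30])]
```

The near end lies right beside its white line, and the far end is only hidden by the finger. Everything agrees, so I'm handing in.

```bash
python3 -c "
from cell import robot
print(robot.close_job())"
```

```text
the job is handed in; nothing more can be done
None
```

The job is handed in at about 31 s of robot time: the yellow spoke points at the fin within about 1°, and the section lies flat between the white lines, gripped after a final push of about 23 N on the lever. It first came down 27 mm too far out and I regripped it to set it in place; I did not re-check the loose things.

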